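# Feed the slotted panel home on sticky rails and latch it

## Robot

A 7-joint arm with a two-finger parallel gripper is mounted at the origin on the work surface. World frame = base frame: x ahead of the robot, y to its left, z up, the work surface at z = 0. Lengths are in m, angles in rad, forces in N, time in s.
With the tool pointing down it reaches from about 0.4 to 0.875 m from the base axis. Payload 19.3 kg.
Tool frame: the origin (TCP) lies midway between the tips of the shut fingers; the grasp point (between the pads) lies bot.grip_point_offset behind it (bot.grip_point_offset is the distance from the TCP to the grasp point, in m); z points along the fingers, y is the direction in which the jaws open and shut (so a half turn about z gives the same grasp; the last joint's range is limited). The gripper opens to 85 mm and grips with 20 to 120 N. Pads are 22 mm wide; open, the fingers measure 114 mm over their backs; the gripper's body (76 mm by 85 mm) begins 54 mm behind the grasp point. The pads swing forward as they close: fully open they stand 13 mm farther back than shut.
Start: joints at [-1.201, 0.521, -0.036, 1.599, 0.021, 1.021, -0.113], TCP at [0.266, 0.566, 0.231] pointing down, gripper open.
Joint ranges: [-2.91, 2.91], [-0.3, 2.13], [-1.5, 1.42], [0.17, 2.43], [-1.26, 4.41], [0.16, 1.93], [-2.52, 2.52]. Speed limits (rad/s): [1.89, 1.89, 2.39, 2.39, 3.01, 3.01, 3.01].

## Interface

Orientations are given as [roll, pitch, yaw] about the fixed x, y, z axes, in that order (R = Rz(yaw) Ry(pitch) Rx(roll)).
In Python, from workcell import bot gives the robot as it stands.
- The arm moves only by the tool servo_tool, never from a script. Its argument "rows" is a list that holds one entry, the list of rows, each a list of 6 numbers: the shift along the tool's x, y, z in cm, then the turn, a rotation vector about the tool's x, y, z in degrees. A call has 1 to 5 rows; each row shifts and turns the commanded pose from where the row before left it, along the tool's axes as they then stand; what a row does not reach is not made up. A row lasts 1/8 s, in which the tool goes at most 62.5 mm and 10.7 degrees, less where a joint would pass 70% of its speed; a pose out of reach is approached as far as the arm can. A call is refused whole if a number of a shift passes 6.25 or a number of a turn 10.7, either way. A call with a gripper value outside its range is refused whole. "grip" is the opening, from -1 (shut) to 1 (fully open), so that 0 is half open, set as the call begins (left out, the last holds). The fingers move at their own pace and stop on an object; "squeeze" is the grip in N (left out, the last holds). Time passes only in rows, so rows that do not move let the fingers close. It gives the time, the measured TCP pose, the force and the opening at its end, in the units of the state.
- bot.observe(): the state, without advancing time (a new reading comes with each control period).
- bot.grab_frame(name): name is "scene" or "top" or "wrist"; returns a dict with "image" (420x560x3 uint8, red, green, blue), "K" (3x3 intrinsics, pixels), "dist" ([k1, k2, p1, p2, k3] as OpenCV has them; the pictures are not rectified), "R" (3x3) and "t" (3): a world point X has camera coordinates R X + t; the wrist camera has in their place "mount" (4x4, takes a point from camera to tool coordinates, whose origin is the TCP and whose axes are the flange's). Camera axes: x right, y down, z forward; pixel columns grow to the right and rows downward; lengths in m; the calibration is good to about 2 mm. A picture is of the moment at which its call begins: read the wrist's pose just before it. There is no depth.
- bot.job_done(): hands the job in, once; it reports no verdict.
The state is a dict: "clock": time; "qpos": joint angles; "qd": joint speeds; "joint_efforts": joint torques, N m; "position": TCP position; "tool_rot": TCP orientation; "force": force on the tool from outside, world axes, zero at the start; "moment": the same for the moment, N m; "grip_width": finger opening in m.
Only numpy, scipy, OpenCV 4.12 (cv2) and the standard library are available. Lean on these libraries where they do the work, as an engineer would, in place of code of your own. Each camera call takes 0.05 s, during which the arm holds its last target.

## Task

Slide the slotted steel panel along its two sticky guide rails, away from the robot, until both ends sit square and fully home against the red stops with their green pins pushed in; it racks and jams if one end gets ahead, so work it in with gentle pushes at the two orange rollers in turn and never force it. Then swing the yellow latch on the right-hand rail all the way across behind the right roller to lock the panel in, without knocking the other things on the bench about.

Things in the scene. Friction and masses are not known exactly. Their poses are not given: they have to be found in the camera images.
- frame: Feed fixture fixed to the bench: dark steel bed 270 (x) x 380 (y) x 12 mm. Origin: centre of its underside, on the bench. Its x axis is the direction of travel (away from the robot, within about 15 degrees), y to the left, z up. Two aluminium guide rails run along x at y = +-170 mm, tops 32 mm above the bench, lips reaching in to y = +-148 mm.
- cover (a point): Centre (fixture x = 22.5 mm, y = 0) of the top, 37 mm above the bench, of the fixture's fixed clear cover, 215 mm (x) x 156 mm (y), its blue trim 41 mm above the bench; a dish stands on it. It hides the panel's middle, so the panel can be reached only between cover and rails, 70 mm wide on each side.
- panel: Loose slotted steel plate, 130 (along travel) x 320 x 6 mm, 0.4 to 0.65 kg, lying in the fixture with its top 24 mm above the bench. Origin: underside centre; x along travel when square. Guide shoes 80 mm long at its ends have 2 to 4.6 mm of side play between the rails, differing from start to start. Starts 27 to 58 mm short of home. More than 25 N of push or squeeze bends it.
- roller_left (a point): Centre, half-way up, of the panel's left orange roller: upright cylinder 28 mm in diameter, from 24 to 50 mm above the bench, that turns freely, so pinching it does not keep the panel square. 115 mm left of the panel's centre and 35 mm nearer the robot.
- roller_right (a point): Same for the right orange roller, 230 mm right of the left one. A push at one roller slides that end with 2 to 8 N while the other end stays about where it is; when one roller leads by some 6 to 16 mm (it depends on the side play; feel for it) the shoes wedge in the rails and the force climbs steeply with no motion: pushing the lagging end frees it.
- pin_left (a joint): Travel (m) of the green pin in the left red stop at the far end of the panel's path: 0 standing out of the stop towards the panel, 0.005 pushed in flush by the panel, where the end is home. Takes about 1 N, stays where pushed. The stops are not exactly where the drawing has them: both together up to 7 mm nearer or 4 mm farther, unmeasured, so home must be felt.
- pin_right (a joint): Same for the green pin in the right red stop. By the drawing both rollers' centres are at fixture x = 20 mm when the panel is home; truly anywhere from 13 to 24 mm, the same for both ends. Against the stop the force climbs steeply.
- latch (a joint): Angle (rad) of the yellow swing latch on the right rail. 0: arm out to the right (fixture -y); pi/2: arm along the rail towards the robot (-x); pi, its stop: closed, arm across to the left (+y) behind the right roller. The roller blocks it while the panel is over 15 mm short of home. Starts at 0.7 to 1.3, stays where left; about 1 N at the knob moves it.
- latch_knob (a point): Centre, half-way up, of the latch's upright black knob: cylinder 14 mm in diameter from 44 to 86 mm above the bench, 70 mm from the latch's pin. The arm below it is 16 mm wide, 34 to 44 mm above the bench.
- latch_pivot (a point): Axis of the latch's upright pin, on the right rail at fixture x = -13 mm, y = -170 mm; height of the middle of the arm.
- dish: Small black plastic dish, 60 mm wide, 24 mm high, standing on the fixture's clear cover; leave alone. Origin: its underside.
- oil_bottle: White oil bottle, 60 mm wide, 140 mm high; leave alone. Origin: its underside.
- rivet_bin: Red open bin 140 x 100 x 60 mm; leave alone. Origin: its underside.
- blanks: Stack of slotted steel blanks, 130 x 170 x 20 mm; leave alone. Origin: its underside.
- screwdriver: Screwdriver, 200 mm long; leave alone.
- die: Dark steel punch die, 48 mm wide, 60 mm high; leave alone. Origin: its underside.

How it is judged:
On the way, in this order (a step that is already met when the one before it is completed fails the run):
1. the panel is home: both green pins pushed in, the panel square (value of joint each of pin_left, pin_right above 0.0038 m and x of each of roller_left, roller_right in the frame of frame above 0.0105 m and angle between the x axis of panel and the x axis of frame, either way round below 0.015 rad), for 0.2 s.
2. the latch is swung across, behind the right roller (value of joint latch above 2.95 rad), for 0.2 s.
At the end, for the whole second after the job is handed in: Both green pins are pushed in (more than 3.8 of their 5 mm), the panel lies flat at the stops (both rollers beyond 10.5 mm along the fixture's x axis), square to the rails within 0.015 rad, and the latch is closed (above 2.95 rad) and at rest (all of step 1 and value of joint latch above 2.95 rad and angle between roller_left's own z axis and vertical below 0.05 rad and velocity of joint latch below 0.05 rad/s); the robot touches nothing.
It fails at once if the panel is pushed or squeezed with more than 25 N (contact force between any of the fingers, the arm and panel above 25 N).
It fails at once if the dish, bottle, bin, blanks, screwdriver or die is shifted by more than 30 mm (distance of any of dish, oil_bottle, rivet_bin, blanks, screwdriver, die from where it was at the start of the episode above 0.03 m).
It also fails if it takes over 72 s, if anything falls off the work surface, if the arm or the gripper's body presses on something with over 40 N, if the wrist force passes 120 N, or if a joint passes its speed limit or range.

## Working session

There is one attempt and no reset: what is moved stays moved. The work goes in short steps, Python scripts to look and compute and a tool call to move; the robot and the scene stay as the last step left them, time stands still between calls to the robot, and variables do not carry over. Pictures are saved under pics/ and viewed, and the job is handed in when it is done.

Besides the shell and the picture viewer there is one more tool, called after "Request:" as a command line: name --argument value ..., lists and objects as JSON in quotes. servo_tool: Moves the arm, as the interface text tells. Its arguments: {"type":"object","properties":{"rows":{"type":"array"},"grip":{"type":"number"},"squeeze":{"type":"number"}},"required":["rows"]}

```bash
ls; mkdir -p pics; python3 - <<'E'
from workcell import bot
import cv2
s=bot.observe(); print({k:s[k] for k in ('clock','position','tool_rot','force','grip_width')}, bot.grip_point_offset)
for n in ("scene","top"):
    f=bot.grab_frame(n); cv2.imwrite(f"pics/{n}0.png",f["image"][:,:,::-1]); print(n,f["K"],f["dist"],f["R"],f["t"])
E
```

```text
pics
{'clock': 0.0, 'position': array([0.26599467, 0.56523186, 0.23074836]), 'tool_rot': array([-3.14051761e+00,  6.11166497e-05,  2.70179357e+00]), 'force': array([0.93563735, 0.12762481, 0.3683872 ]), 'grip_width': 0.08543973173982186} 0.0187
scene [[437.381269     0.         279.60941976]
 [  0.         437.381269   209.14942195]
 [  0.           0.           1.        ]] [0.01827613 0.         0.         0.         0.        ] [[-0.16612103  0.98609224  0.00508901]
 [ 0.76187333  0.13162125 -0.63421201]
 [-0.62606136 -0.10147878 -0.77314244]] [ 0.10522551 -0.38687278  1.46387573]
top [[425.7156916    0.         282.28417172]
 [  0.         425.7156916  216.15987803]
 [  0.           0.           1.        ]] [0.00489778 0.         0.         0.         0.        ] [[-0.01530659 -0.99987528  0.00389039]
 [-0.99299741  0.01474524 -0.11721225]
 [ 0.11714027 -0.00565727 -0.99309927]] [-0.01722265  0.55980761  1.27815195]
```

View pics/scene0.png

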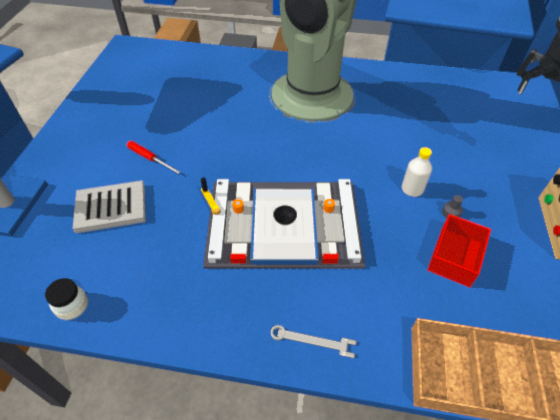

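View pics/top0.png

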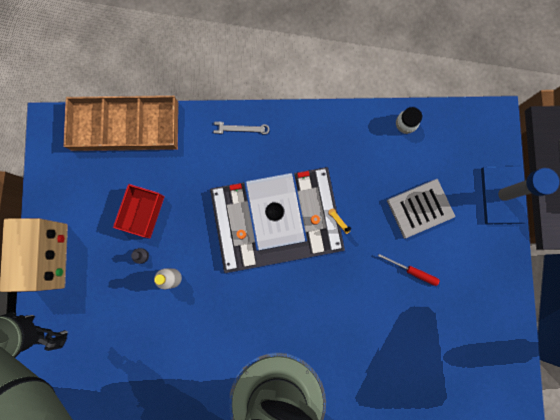

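The scene camera looks back at the robot. In the top view, +x is up and +y is left. The rollers are at about (241,234) and (315,220), the stops at (236,187) and (303,175), and the latch runs from about (333,212) to (349,231). I'll zoom in and measure next.

```bash
cat > h.py <<'E'
from workcell import bot
import cv2, numpy as np
def ray(f,uv,z):
    p=cv2.undistortPoints(np.array([[uv]],float),f["K"],np.array(f["dist"],float))[0,0]
    R=np.array(f["R"]);t=np.array(f["t"]); C=-R.T@t; d=R.T@np.array([p[0],p[1],1.])
    return C+d*(z-C[2])/d[2]
def proj(f,X):
    R=np.array(f["R"]);r,_=cv2.Rodrigues(R)
    return cv2.projectPoints(np.array([X],float),r,np.array(f["t"],float),f["K"],np.array(f["dist"],float))[0][0,0]
def blobs(im,lo,hi,amin=8):
    h=cv2.cvtColor(im,cv2.COLOR_RGB2HSV); m=cv2.inRange(h,np.array(lo),np.array(hi))
    n,l,st,c=cv2.connectedComponentsWithStats(m)
    return [(st[i].tolist(),c[i].round(2).tolist()) for i in range(1,n) if st[i][4]>=amin],m
def crop(im,x0,y0,w,h,s,name):
    cv2.imwrite(name,cv2.resize(im[y0:y0+h,x0:x0+w,::-1],None,fx=s,fy=s,interpolation=cv2.INTER_CUBIC))
E
python3 - <<'E'
from h import *
for n in ("top","scene"):
    f=bot.grab_frame(n); im=f["image"]
    np.save(n+"0.npy",f,allow_pickle=True)
    print(n)
    for nm,lo,hi in (("orange",(8,150,120),(17,255,255)),("red",(0,190,120),(4,255,255)),("yellow",(20,150,120),(32,255,255)),("green",(45,100,60),(80,255,255))):
        b,_=blobs(im,lo,hi,5); print(nm,b)
f=np.load("top0.npy",allow_pickle=True).item(); crop(f["image"],200,155,165,125,4.8,"pics/tz.png")
f=np.load("scene0.npy",allow_pickle=True).item(); crop(f["image"],195,170,180,105,4.4,"pics/sz.png")
E
```

```text
top
orange [([329, 209, 6, 3, 9], [331.33, 209.78]), ([311, 215, 9, 9, 54], [314.93, 219.22]), ([237, 230, 9, 9, 52], [241.08, 234.04])]
red [([298, 171, 11, 6, 46], [303.09, 173.93]), ([114, 185, 49, 52, 1059], [138.22, 213.78]), ([230, 184, 12, 6, 51], [235.2, 186.55]), ([138, 188, 9, 3, 9], [142.0, 189.0]), ([153, 215, 4, 7, 14], [154.5, 218.21]), ([151, 223, 3, 5, 8], [151.88, 224.75]), ([58, 235, 6, 7, 39], [60.49, 238.23]), ([409, 267, 30, 18, 189], [423.6, 275.67])]
yellow [([331, 211, 16, 19, 100], [338.25, 220.0]), ([155, 275, 10, 10, 79], [159.49, 279.06])]
green [([56, 268, 7, 8, 48], [58.88, 271.77])]
scene
orange [([232, 199, 12, 14, 106], [237.72, 206.45]), ([323, 199, 12, 14, 117], [328.57, 205.7])]
red [([128, 142, 26, 18, 167], [140.49, 150.14]), ([429, 214, 61, 72, 2751], [459.76, 250.14]), ([554, 226, 6, 9, 51], [556.63, 229.92]), ([230, 254, 16, 9, 134], [237.72, 257.99]), ([323, 254, 15, 9, 132], [329.95, 257.98])]
yellow [([419, 148, 12, 11, 104], [424.61, 152.9]), ([201, 189, 19, 23, 155], [210.62, 200.85])]
green [([544, 194, 10, 10, 73], [548.36, 198.48])]
```

View pics/tz.png

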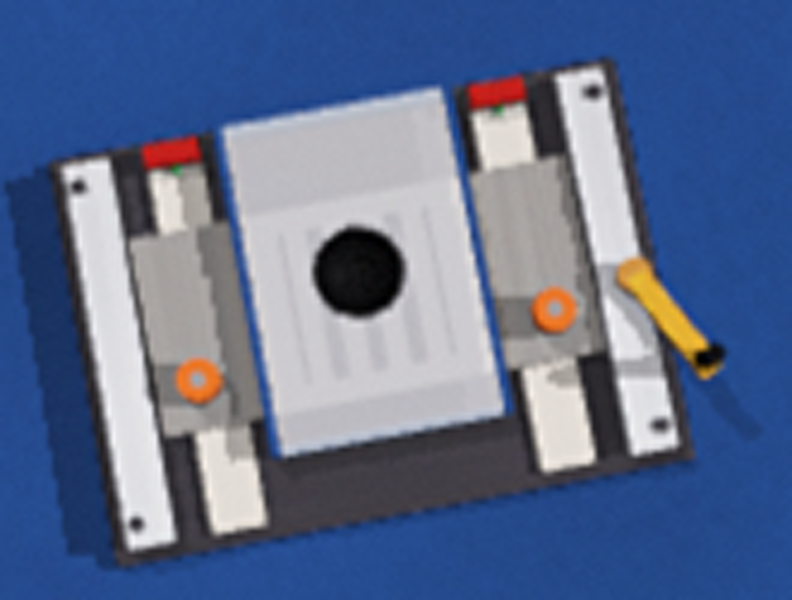

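View pics/sz.png

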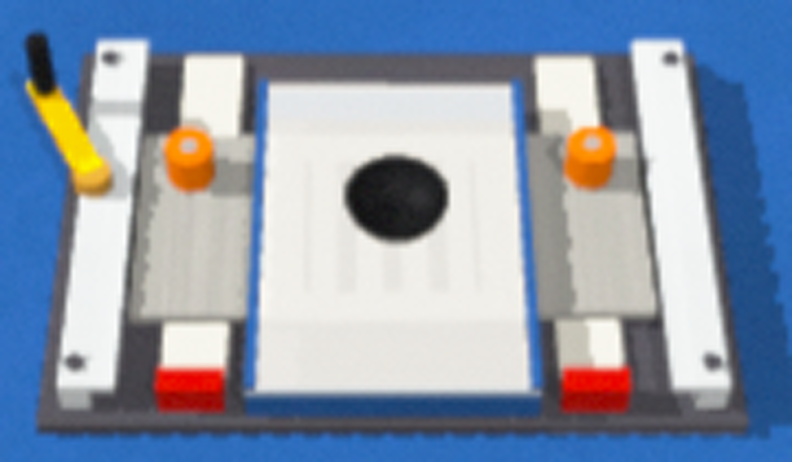

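```bash
python3 - <<'E'
from h import *
def rd(n,x0,y0,s,pts,z):
    f=np.load(n+"0.npy",allow_pickle=True).item()
    return np.array([ray(f,((a+.5)/s-.5+x0,(b+.5)/s-.5+y0),z)[:2] for a,b in pts])
def fit(model,P):
    A=np.array(model);ca,cp=A.mean(0),P.mean(0);a=A-ca;p=P-cp
    th=np.arctan2((a[:,0]*p[:,1]-a[:,1]*p[:,0]).sum(),(a*p).sum())
    R=np.array([[np.cos(th),-np.sin(th)],[np.sin(th),np.cos(th)]]);t=cp-R@ca
    print("th",th,"t",t,"res",((A@R.T+t-P)*1000).round(1).tolist());return th,t
# order: FL,FR,NL,NR
bed=[(.135,.19),(.135,-.19),(-.135,.19),(-.135,-.19)]
T=rd("top",200,155,4.8,[(57,160),(612,62),(122,562),(692,455)],.012);fit(bed,T)
S=rd("scene",195,170,4.4,[(742,428),(42,428),(690,57),(90,57)],.012);fit(bed,S)
for n,x0,y0,s,p in (("top",200,155,4.8,[(78,186),(592,91),(137,524),(659,425)]),("scene",195,170,4.4,[(712,361),(75,361),(671,58),(111,58)])):
    P=rd(n,x0,y0,s,p,.032); print(P, np.linalg.norm(P[0]-P[2]),np.linalg.norm(P[1]-P[3])); 
    L=np.linalg.norm(P[0]-P[2])/2; fit([(L,.17),(L,-.17),(-L,.17),(-L,-.17)],P)
# rollers
f=np.load("top0.npy",allow_pickle=True).item()
for c in ((314.93,219.22),(241.08,234.04)): print("roller top",ray(f,c,.048)[:2])
g=np.load("scene0.npy",allow_pickle=True).item()
for c in ((237.72,206.45),(328.57,205.7)): print("roller sc",ray(g,c,.038)[:2])
print("pivot",rd("top",200,155,4.8,[(634,270)],.044), "knob",rd("top",200,155,4.8,[(710,353)],.086),rd("scene",195,170,4.4,[(36,38)],.086))
E
```

```text
th 0.16613373710451684 t [ 0.55444101 -0.00902815] res [[1.3, 4.7], [3.8, -3.7], [-2.5, 2.8], [-2.6, -3.8]]
th 0.16905868801919252 t [ 0.55908041 -0.0025373 ] res [[0.6, 5.3], [1.8, -3.9], [-1.5, 4.0], [-0.9, -5.3]]
[[ 0.63381842  0.17911045]
 [ 0.6915138  -0.15453039]
 [ 0.41631748  0.14112562]
 [ 0.47396505 -0.19150852]] 0.22079290296730453 0.2206690755162851
th 0.1711838476832932 t [ 0.55390369 -0.00645071] res [[-0.1, 0.8], [0.1, -0.6], [-0.2, 1.1], [0.1, -1.3]]
[[ 0.6335069   0.18211528]
 [ 0.69087636 -0.15139766]
 [ 0.41737482  0.1453849 ]
 [ 0.47508221 -0.18762888]] 0.21923091983193446 0.21881457076122335
th 0.16989842707105185 t [ 0.55421007 -0.00288159] res [[-0.0, 1.1], [0.1, -0.5], [0.1, 0.8], [-0.2, -1.3]]
roller top [ 0.54686126 -0.12474474]
roller top [0.50505415 0.10000654]
roller sc [ 0.5514033  -0.12098417]
roller sc [0.50996059 0.10437293]
pivot [[ 0.57228013 -0.17697454]] knob [[ 0.51482322 -0.21697823]] [[ 0.51498961 -0.21561704]]
```

```bash
cat >> h.py <<'E'
from scipy.spatial.transform import Rotation as Ro
TH=.1705; O=np.array([.554,-.0045]); RF=np.array([[np.cos(TH),-np.sin(TH)],[np.sin(TH),np.cos(TH)]])
def f2w(x,y): return O+RF@np.array([x,y])
def w2f(p): return RF.T@(np.array(p)[:2]-O)
def st():
    s=bot.observe(); F=np.array(s["force"]); 
    R=Ro.from_euler("xyz",s["tool_rot"]); 
    print("clk %.2f"%s["clock"],"frame",(w2f(s["position"])*1000).round(1),"z %.4f"%s["position"][2],"yawerr deg",np.degrees(s["tool_rot"][2]-TH-np.pi/2).round(2),"F frame",(RF.T@F[:2]).round(2),F[2].round(2),"q",np.round(s["qpos"],2),"w",round(s["grip_width"],4))
    return s,R
def to(fx,fy,z):
    s,R=st(); d=np.r_[f2w(fx,fy),z]-s["position"]; print("tool delta cm",(R.inv().apply(d)*100).round(2))
E
python3 - <<'E'
from h import *
f=np.load("top0.npy",allow_pickle=True).item()
for n,c,z in (("dish",(200+358/4.8,155+270/4.8),.061),("bottle",(159.5,279),.14),("die",(138,256),.06)): p=ray(f,c,z);print(n,p,w2f(p))
st()
E
```

```text
dish [ 0.57143708 -0.00249647  0.061     ] [ 0.0175242  -0.00098416]
bottle [0.37642584 0.31816595 0.14      ] [-0.12025096  0.34811723]
die [0.44325226 0.40583464 0.06      ] [-0.03951833  0.42317594]
clk 0.20 frame [-187.1  610.4] z 0.2309 yawerr deg 55.03 F frame [0.37 0.52] -0.24 q [-1.2   0.52 -0.04  1.6   0.02  1.02 -0.11] w 0.0856
```

Request:
servo_tool --rows '[[[0,0,0,0,0,10.7],[0,0,0,0,0,10.7],[0,0,0,0,0,10.7],[0,0,0,0,0,10.7],[0,0,0,0,0,10.7]]]' --grip -1

```text
clock: 0.82
position: [0.2661, 0.5654, 0.2311]
tool_rot: [-3.141, 0.0, 1.762]
force: [0.1, -0.5, -0.2]
grip_width: 0.0001
```

```bash
python3 -c "
from h import *
to(-.075,.115,.23)"
```

```text
clk 0.82 frame [-187.1  610.5] z 0.2311 yawerr deg 1.18 F frame [ 0.01 -0.46] -0.18 q [-1.36  0.53  0.19  1.61 -0.11  1.01 -0.94] w 0.0001
tool delta cm [-49.77  10.19   0.12]
```

Request:
servo_tool --rows '[[[-5,1,0,0,0,1.5],[-5,1,0,0,0,0],[-5,1,0,0,0,0],[-5,1,0,0,0,0],[-5,1,0,0,0,0]]]'

```text
clock: 1.45
position: [0.3595, 0.3266, 0.2313]
tool_rot: [3.142, -0.0, 1.742]
force: [1.8, 0.4, 0.2]
grip_width: 0.0001
```

Request:
servo_tool --rows '[[[-5,1,0,0,0,0],[-5,1,0,0,0,0],[-5,1,0,0,0,0],[-5,1,0,0,0,0],[-4.8,0,0,0,0,0]]]'

```text
clock: 2.08
position: [0.4414, 0.0889, 0.2314]
tool_rot: [3.141, 0.0, 1.742]
force: [1.2, -0.2, -1.1]
grip_width: -0.0002
```

Request:
servo_tool --rows '[[[0,0,3,0,0,0],[0,0,5,0,0,0],[0,0,5,0,0,0],[0,0,0,0,0,0]]]'

```text
clock: 2.58
position: [0.4391, 0.0898, 0.0993]
tool_rot: [-3.136, 0.001, 1.741]
force: [-0.0, 0.0, 0.6]
grip_width: -0.0001
```

```bash
python3 -c "
from h import *
to(-.075,.115,.034)
f=bot.grab_frame('top'); crop(f['image'],200,155,165,125,4.8,'pics/t1.png')
f=bot.grab_frame('wrist'); cv2.imwrite('pics/w1.png',f['image'][:,:,::-1])"
```

```text
clk 2.58 frame [-97.2 112.5] z 0.0993 yawerr deg 0.01 F frame [-0.05  0.01] 0.57 q [-0.55  0.49  0.27  2.17 -0.26  0.52  0.09] w -0.0001
tool delta cm [0.26 2.26 6.52]
```

View pics/w1.png

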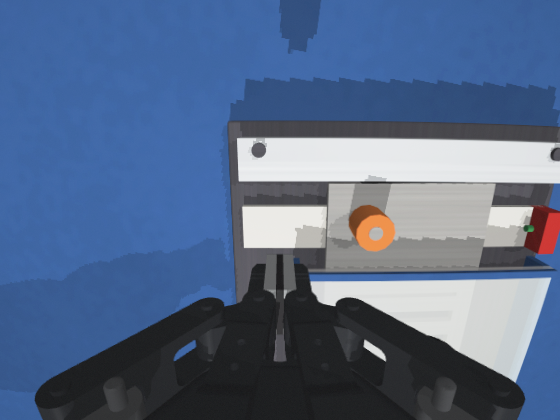

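View pics/t1.png

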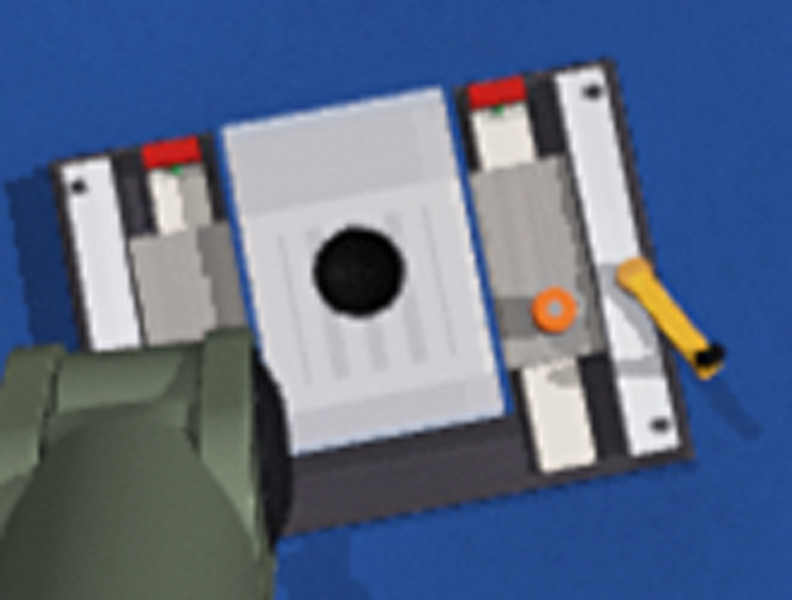

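```bash
cat >> h.py <<'E'
def wfr():
    s=bot.observe(); f=bot.grab_frame("wrist"); M=np.array(f["mount"]); R=Ro.from_euler("xyz",s["tool_rot"]).as_matrix()
    Rc=R@M[:3,:3]; tc=R@M[:3,3]+s["position"]; f["R"]=Rc.T; f["t"]=-Rc.T@tc; return f,s
E
python3 - <<'E'
from h import *
f,s=wfr(); np.save("w1.npy",f,allow_pickle=True)
for n,c,z in (("roller",(376,234),.05),("screw",(258.5,150),.032),("screwfar",(557,154),.032),("pin",(530,228),.02),("TCPproj",None,0)):
    if c: p=ray(f,c,z); print(n,p,(w2f(p)*1000).round(1))
print(proj(f,s["position"]))
h=cv2.cvtColor(f["image"],cv2.COLOR_RGB2HSV)
b,_=blobs(f["image"],(8,150,120),(17,255,255)); print(b)
E
```

```text
roller [0.50777064 0.10222294 0.05      ] [-27.5 113. ]
screw [0.41747937 0.14326568 0.032     ] [-109.5  168.8]
screwfar [0.63609704 0.18105472 0.032     ] [112.4 168.9]
pin [0.64986248 0.11951707 0.02      ] [115.5 106. ]
[279.13154233 270.64087896]
[([352, 205, 40, 45, 1107], [371.54, 227.9]), ([347, 224, 5, 9, 13], [349.0, 228.0])]
```

Request:
servo_tool --rows '[[[0,1,3.2,0,0,0],[0,1,3.2,0,0,0],[0,0,0,0,0,0]]]'

```text
clock: 3.1
position: [0.4609, 0.0941, 0.0377]
tool_rot: [-3.142, -0.0, 1.742]
force: [-0.7, 0.3, 0.9]
grip_width: -0.0001
```

```bash
python3 -c "
from h import *
st()
f,s=wfr(); cv2.imwrite('pics/w2.png',f['image'][:,:,::-1])"
```

```text
clk 3.10 frame [-75. 113.] z 0.0377 yawerr deg 0.03 F frame [-0.67  0.41] 0.92 q [-0.48  0.63  0.2   2.14 -0.31  0.4   0.14] w -0.0001
```

View pics/w2.png

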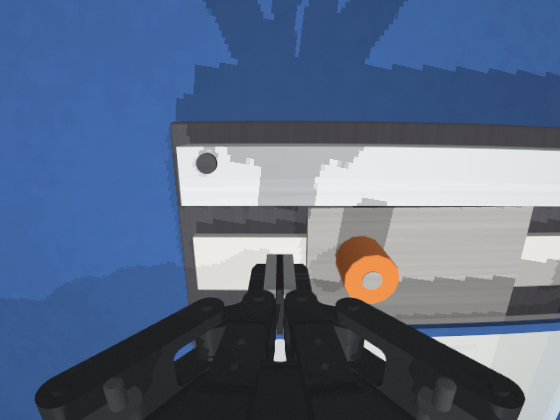

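Request:
servo_tool --rows '[[[0,1,0.3,0,0,0],[0,0.5,0,0,0,0],[0,0.3,0,0,0,0],[0,0,0,0,0,0]]]'

```text
clock: 3.65
position: [0.4784, 0.0971, 0.0345]
tool_rot: [3.141, -0.0, 1.742]
force: [-0.4, 0.5, 0.0]
grip_width: -0.0
```

Request:
servo_tool --rows '[[[0,0.2,0,0,0,0],[0,0.2,0,0,0,0],[0,0.2,0,0,0,0]]]'

```text
clock: 4.03
position: [0.484, 0.098, 0.0343]
tool_rot: [-3.141, 0.0, 1.742]
force: [-3.2, -0.8, 2.6]
grip_width: -0.0001
```

```bash
python3 -c "
from h import *
st()
f,s=wfr(); cv2.imwrite('pics/w3.png',f['image'][:,:,::-1])"
```

```text
clk 4.03 frame [-51.6 112.9] z 0.0343 yawerr deg 0.03 F frame [-3.26 -0.23] 2.63 q [-0.48  0.66  0.21  2.08 -0.31  0.43  0.14] w -0.0001
```

View pics/w3.png

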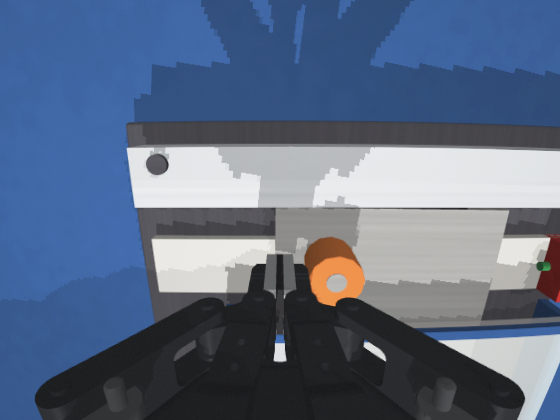

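Contact is made at TCP fx ≈ -51.6 mm with about 3 N. The roller sits against the finger at (335,270). I'll start with a small push on the left.

Request:
servo_tool --rows '[[[0,0.15,0,0,0,0],[0,0.15,0,0,0,0]]]'

```text
clock: 4.32
position: [0.4872, 0.0986, 0.0343]
tool_rot: [-3.142, 0.0, 1.742]
force: [-2.4, -0.9, 2.1]
grip_width: 0.0001
```

Request:
servo_tool --rows '[[[0,0.15,0,0,0,0],[0,0.15,0,0,0,0]]]'

```text
clock: 4.58
position: [0.4901, 0.0991, 0.0343]
tool_rot: [-3.141, 0.0, 1.742]
force: [-3.0, -0.1, 2.1]
grip_width: -0.0004
```

Request:
servo_tool --rows '[[[0,0,0,0,0,0]]]'

```text
clock: 4.7
position: [0.4903, 0.0991, 0.0343]
tool_rot: [3.141, 0.0, 1.742]
force: [-2.1, -0.1, 1.1]
grip_width: -0.0001
```

```bash
python3 -c "
from h import *
st()
f=bot.grab_frame('scene'); crop(f['image'],195,170,180,105,4.4,'pics/s3.png')"
```

```text
clk 4.70 frame [-45.2 112.9] z 0.0343 yawerr deg 0.03 F frame [-2.07  0.3 ] 1.12 q [-0.47  0.66  0.21  2.07 -0.31  0.44  0.14] w -0.0001
```

View pics/s3.png

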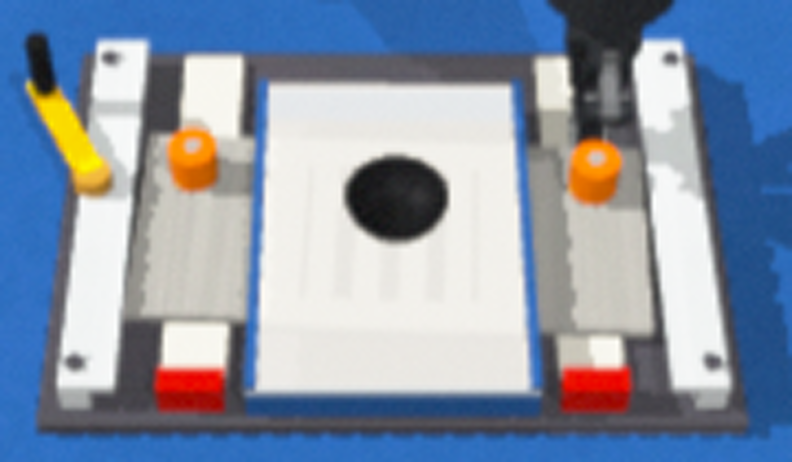

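Request:
servo_tool --rows '[[[0,-1.2,-2,0,0,0],[-1,-0.5,-2.5,0,0,0],[-6,0,0,0,0,0],[-6,0,0,0,0,0],[-6,0,0,0,0,0]]]'

```text
clock: 5.38
position: [0.5063, -0.0929, 0.0795]
tool_rot: [3.14, 0.0, 1.742]
force: [1.3, 0.6, 0.3]
grip_width: -0.0001
```

Request:
servo_tool --rows '[[[-3.8,0,2,0,0,0],[0,0,2.5,0,0,0],[0,0,0,0,0,0]]]'

```text
clock: 5.75
position: [0.5113, -0.1287, 0.0332]
tool_rot: [-3.14, -0.001, 1.741]
force: [0.1, -0.3, -0.1]
grip_width: 0.0
```

```bash
python3 -c "
from h import *
st()
f,s=wfr(); cv2.imwrite('pics/w4.png',f['image'][:,:,::-1])"
```

```text
clk 5.75 frame [ -63.1 -115.1] z 0.0332 yawerr deg -0.01 F frame [ 0.01 -0.35] -0.08 q [-0.    0.69  0.19  2.   -0.26  0.48  0.54] w 0.0
```

View pics/w4.png

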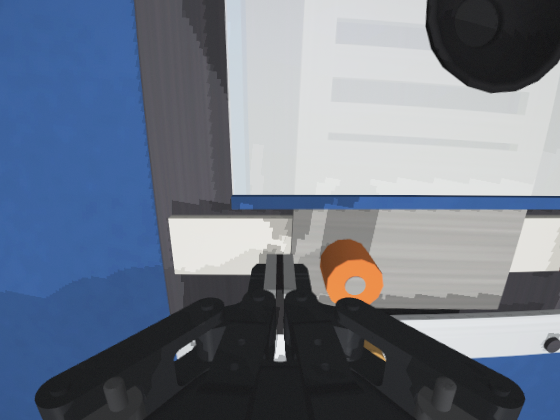

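Request:
servo_tool --rows '[[[0,0.4,0,0,0,0],[0,0.3,0,0,0,0],[0,0.15,0,0,0,0],[0,0.15,0,0,0,0]]]'

```text
clock: 6.3
position: [0.5219, -0.1267, 0.0345]
tool_rot: [-3.141, 0.0, 1.742]
force: [-2.5, -0.3, 2.3]
grip_width: 0.0002
```

Request:
servo_tool --rows '[[[0,0.15,0,0,0,0],[0,0.15,0,0,0,0]]]'

```text
clock: 6.55
position: [0.5249, -0.1263, 0.0343]
tool_rot: [-3.141, 0.0, 1.742]
force: [-3.3, -0.5, 1.2]
grip_width: 0.0004
```

Request:
servo_tool --rows '[[[0,0.15,0,0,0,0],[0,0.15,0,0,0,0]]]'

```text
clock: 6.8
position: [0.528, -0.1258, 0.0343]
tool_rot: [-3.142, 0.0, 1.742]
force: [-2.3, -0.6, 3.0]
grip_width: -0.0001
```

```bash
python3 -c "
from h import *
st()"
```

```text
clk 6.80 frame [ -46.2 -115.1] z 0.0343 yawerr deg 0.03 F frame [-2.36 -0.16] 2.97 q [-0.01  0.7   0.19  1.96 -0.26  0.51  0.53] w -0.0001
```

Request:
servo_tool --rows '[[[0,0.15,0,0,0,0],[0,0.15,0,0,0,0]]]'

```text
clock: 7.05
position: [0.531, -0.1252, 0.0343]
tool_rot: [-3.142, 0.0, 1.742]
force: [-2.6, -0.4, 3.2]
grip_width: 0.0003
```

Request:
servo_tool --rows '[[[0,0.15,0,0,0,0],[0,0.1,0,0,0,0]]]'

```text
clock: 7.3
position: [0.5334, -0.1248, 0.0343]
tool_rot: [-3.142, 0.0, 1.742]
force: [-2.5, -0.9, 2.0]
grip_width: 0.0
```

```bash
python3 -c "
from h import *
st()"
```

```text
clk 7.30 frame [ -40.7 -115. ] z 0.0343 yawerr deg 0.03 F frame [-2.66 -0.44] 2.05 q [-0.02  0.71  0.2   1.94 -0.26  0.52  0.53] w 0.0
```

Request:
servo_tool --rows '[[[0,-1,-2,0,0,0],[1,-0.2,-2.5,0,0,0],[6,0,0,0,0,0],[6,0,0,0,0,0],[6,0,0,0,0,0]]]'

```text
clock: 7.92
position: [0.4892, 0.0624, 0.0795]
tool_rot: [3.14, -0.0, 1.742]
force: [1.0, 1.0, 0.2]
grip_width: -0.0002
```

Request:
servo_tool --rows '[[[3.8,0,2,0,0,0],[0,0,2.5,0,0,0],[0,0.4,0,0,0,0],[0,0.2,0,0,0,0]]]'

```text
clock: 8.43
position: [0.4895, 0.0984, 0.035]
tool_rot: [3.141, 0.0, 1.741]
force: [0.2, 0.6, 0.5]
grip_width: 0.0
```

Request:
servo_tool --rows '[[[0,0.15,0,0,0,0],[0,0.15,0,0,0,0],[0,0.15,0,0,0,0]]]'

```text
clock: 8.8
position: [0.493, 0.0995, 0.0346]
tool_rot: [-3.142, -0.0, 1.742]
force: [-3.3, -0.2, 2.2]
grip_width: -0.0002
```

```bash
python3 -c "
from h import *
st()"
```

```text
clk 8.80 frame [-42.4 112.8] z 0.0346 yawerr deg 0.01 F frame [-3.32  0.39] 2.19 q [-0.47  0.66  0.21  2.06 -0.31  0.45  0.14] w -0.0002
```

Next I push the left end to about -35.

Request:
servo_tool --rows '[[[0,0.15,0,0,0,0],[0,0.15,0,0,0,0]]]'

```text
clock: 9.05
position: [0.496, 0.1001, 0.0343]
tool_rot: [-3.142, -0.0, 1.742]
force: [-2.7, 0.5, 1.4]
grip_width: 0.0
```

Request:
servo_tool --rows '[[[0,0.15,0,0,0,0],[0,0.15,0,0,0,0]]]'

```text
clock: 9.3
position: [0.499, 0.1007, 0.0343]
tool_rot: [-3.142, 0.0, 1.742]
force: [-3.3, -0.2, 1.7]
grip_width: 0.0001
```

Request:
servo_tool --rows '[[[0,0.15,0,0,0,0]]]'

```text
clock: 9.43
position: [0.5005, 0.1009, 0.0343]
tool_rot: [-3.142, 0.0, 1.742]
force: [-3.0, 0.2, 2.1]
grip_width: -0.0002
```

Request:
servo_tool --rows '[[[0,-1,-2,0,0,0],[-1,-0.2,-2.5,0,0,0],[-6,0,0,0,0,0],[-6,0,0,0,0,0],[-6,0,0,0,0,0]]]'

```text
clock: 10.05
position: [0.5217, -0.0902, 0.0795]
tool_rot: [3.14, 0.0, 1.742]
force: [1.0, 0.2, -0.2]
grip_width: -0.0
```

Request:
servo_tool --rows '[[[-3.8,0,2,0,0,0],[0,0,2.5,0,0,0],[0,0,0,0,0,0]]]'

```text
clock: 10.42
position: [0.5267, -0.126, 0.0331]
tool_rot: [-3.14, -0.001, 1.741]
force: [-0.5, 0.0, 0.1]
grip_width: -0.0007
```

```bash
python3 -c "
from h import *
st()"
```

```text
clk 10.43 frame [ -47.5 -115.1] z 0.0331 yawerr deg -0.01 F frame [-0.48  0.13] 0.13 q [-0.01  0.7   0.2   1.96 -0.26  0.51  0.54] w -0.0007
```

Request:
servo_tool --rows '[[[0,0.3,0,0,0,0],[0,0.2,0,0,0,0],[0,0.15,0,0,0,0],[0,0.15,0,0,0,0],[0,0.15,0,0,0,0]]]'

```text
clock: 11.05
position: [0.5368, -0.1242, 0.0344]
tool_rot: [-3.142, 0.0, 1.742]
force: [-2.1, -1.3, 2.2]
grip_width: -0.0002
```

Request:
servo_tool --rows '[[[0,0.2,0,0,0,0],[0,0.2,0,0,0,0]]]'

```text
clock: 11.3
position: [0.5408, -0.1235, 0.0343]
tool_rot: [-3.141, -0.0, 1.742]
force: [-3.2, -0.2, 3.4]
grip_width: 0.0001
```

Request:
servo_tool --rows '[[[0,0.2,0,0,0,0],[0,0.2,0,0,0,0]]]'

```text
clock: 11.55
position: [0.5448, -0.1229, 0.0343]
tool_rot: [-3.142, 0.0, 1.742]
force: [-2.3, -1.4, 2.5]
grip_width: 0.0001
```

```bash
python3 -c "
from h import *
st()"
```

```text
clk 11.55 frame [ -29.2 -115.1] z 0.0343 yawerr deg 0.03 F frame [-2.55 -1.03] 2.54 q [-0.03  0.72  0.2   1.92 -0.26  0.53  0.52] w 0.0001
```

Request:
servo_tool --rows '[[[0,-1,-2,0,0,0],[1,-0.2,-2.5,0,0,0],[6,0,0,0,0,0],[6,0,0,0,0,0],[6,0,0,0,0,0]]]'

```text
clock: 12.18
position: [0.5006, 0.0644, 0.0795]
tool_rot: [3.14, -0.0, 1.742]
force: [0.6, 0.3, 0.1]
grip_width: 0.0001
```

Request:
servo_tool --rows '[[[3.8,0,2,0,0,0],[0,0,2.5,0,0,0],[0,0.3,0,0,0,0],[0,0.2,0,0,0,0],[0,0.15,0,0,0,0]]]'

```text
clock: 12.8
position: [0.501, 0.1005, 0.0351]
tool_rot: [3.141, -0.0, 1.741]
force: [-2.3, -1.1, -0.4]
grip_width: -0.0003
```

Request:
servo_tool --rows '[[[0,0.2,0,0,0,0],[0,0.2,0,0,0,0]]]'

```text
clock: 13.05
position: [0.5044, 0.1015, 0.0346]
tool_rot: [-3.142, -0.0, 1.742]
force: [-3.3, -0.6, 2.4]
grip_width: -0.0
```

Request:
servo_tool --rows '[[[0,0.2,0,0,0,0],[0,0.2,0,0,0,0]]]'

```text
clock: 13.3
position: [0.5084, 0.1023, 0.0343]
tool_rot: [-3.141, -0.0, 1.742]
force: [-2.4, 0.8, 2.2]
grip_width: 0.0
```

```bash
python3 -c "
from h import *
st()"
```

```text
clk 13.30 frame [-26.9 113. ] z 0.0343 yawerr deg 0.03 F frame [-2.21  1.21] 2.17 q [-0.47  0.68  0.22  2.02 -0.31  0.47  0.14] w 0.0
```

Pushing left to about -23.5, then back to the right side.

Request:
servo_tool --rows '[[[0,0.2,0,0,0,0],[0,0.15,0,0,0,0]]]'

```text
clock: 13.55
position: [0.5119, 0.1029, 0.0343]
tool_rot: [3.142, 0.0, 1.742]
force: [-2.1, -0.6, 2.5]
grip_width: 0.0001
```

Request:
servo_tool --rows '[[[0,-1,-2,0,0,0],[-1,-0.2,-2.5,0,0,0],[-6,0,0,0,0,0],[-6,0,0,0,0,0],[-6,0,0,0,0,0]]]'

```text
clock: 14.18
position: [0.533, -0.0883, 0.0795]
tool_rot: [3.14, 0.0, 1.742]
force: [0.8, -0.3, 0.4]
grip_width: 0.0003
```

Request:
servo_tool --rows '[[[-3.8,0,2,0,0,0],[0,0,2.5,0,0,0],[0,0.3,0,0,0,0],[0,0.2,0,0,0,0],[0,0.15,0,0,0,0]]]'

```text
clock: 14.8
position: [0.5458, -0.1223, 0.0352]
tool_rot: [3.141, 0.0, 1.743]
force: [-0.9, 0.8, -0.4]
grip_width: 0.0002
```

Request:
servo_tool --rows '[[[0,0.2,0,0,0,0],[0,0.2,0,0,0,0]]]'

```text
clock: 15.05
position: [0.5492, -0.122, 0.0347]
tool_rot: [3.141, 0.0, 1.742]
force: [-3.2, -0.4, 2.0]
grip_width: -0.0002
```

```bash
python3 -c "
from h import *
st()"
```

```text
clk 15.05 frame [ -24.7 -115. ] z 0.0347 yawerr deg 0.04 F frame [-3.2  0.1] 1.99 q [-0.03  0.72  0.2   1.91 -0.26  0.54  0.52] w -0.0002
```

Request:
servo_tool --rows '[[[0,0.2,0,0,0,0],[0,0.2,0,0,0,0]]]'

```text
clock: 15.3
position: [0.5531, -0.1214, 0.0343]
tool_rot: [-3.142, 0.0, 1.742]
force: [-3.0, -0.4, 2.4]
grip_width: 0.0002
```

Request:
servo_tool --rows '[[[0,0.15,0,0,0,0],[0,0.15,0,0,0,0]]]'

```text
clock: 15.55
position: [0.5559, -0.1209, 0.0343]
tool_rot: [-3.141, -0.0, 1.742]
force: [-3.4, -1.5, 3.4]
grip_width: -0.0001
```

Request:
servo_tool --rows '[[[0,-1,-2,0,0,0],[1,-0.2,-2.5,0,0,0],[6,0,0,0,0,0],[6,0,0,0,0,0],[6,0,0,0,0,0]]]'

```text
clock: 16.18
position: [0.5119, 0.0663, 0.0795]
tool_rot: [3.14, -0.0, 1.742]
force: [1.5, 1.3, -0.6]
grip_width: 0.0002
```

Request:
servo_tool --rows '[[[3.8,0,2,0,0,0],[0,0,2.5,0,0,0],[0,0.3,0,0,0,0],[0,0.2,0,0,0,0],[0,0.15,0,0,0,0]]]'

```text
clock: 16.8
position: [0.5124, 0.1024, 0.0351]
tool_rot: [3.141, -0.0, 1.741]
force: [-1.9, -0.4, 0.1]
grip_width: -0.0
```

Request:
servo_tool --rows '[[[0,0.15,0,0,0,0],[0,0.15,0,0,0,0]]]'

```text
clock: 17.05
position: [0.5147, 0.1032, 0.0346]
tool_rot: [-3.142, -0.0, 1.742]
force: [-2.8, -0.5, 2.4]
grip_width: -0.0001
```

```bash
python3 -c "
from h import *
st()"
```

```text
clk 17.05 frame [-20.4 112.9] z 0.0346 yawerr deg 0.01 F frame [-2.81  0.02] 2.38 q [-0.47  0.69  0.22  2.   -0.31  0.48  0.15] w -0.0001
```

Request:
servo_tool --rows '[[[0,0.15,0,0,0,0],[0,0.15,0,0,0,0]]]'

```text
clock: 17.3
position: [0.5175, 0.1038, 0.0343]
tool_rot: [-3.141, -0.0, 1.742]
force: [-3.3, -0.4, 3.7]
grip_width: -0.0001
```

Request:
servo_tool --rows '[[[0,0.15,0,0,0,0],[0,0.15,0,0,0,0]]]'

```text
clock: 17.55
position: [0.5206, 0.1044, 0.0343]
tool_rot: [-3.141, 0.0, 1.742]
force: [-4.2, -1.6, 3.5]
grip_width: 0.0001
```

```bash
python3 -c "
from h import *
st()
f,s=wfr(); cv2.imwrite('pics/w5.png',f['image'][:,:,::-1])"
```

```text
clk 17.55 frame [-14.4 113. ] z 0.0343 yawerr deg 0.03 F frame [-4.44 -0.83] 3.55 q [-0.47  0.69  0.22  1.99 -0.31  0.49  0.14] w 0.0001
```

View pics/w5.png

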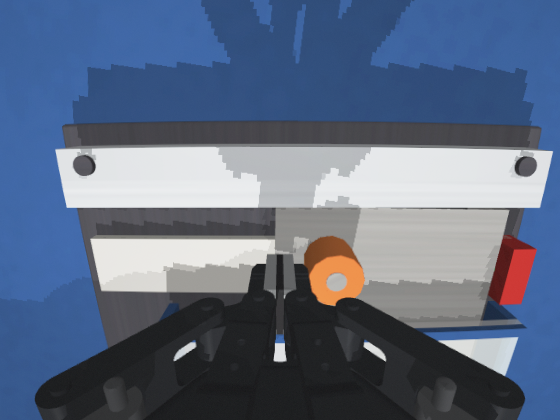

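Request:
servo_tool --rows '[[[0,-1,-2,0,0,0],[-1,-0.2,-2.5,0,0,0],[-6,0,0,0,0,0],[-6,0,0,0,0,0],[-6,0,0,0,0,0]]]'

```text
clock: 18.23
position: [0.5421, -0.0867, 0.0796]
tool_rot: [3.14, 0.001, 1.742]
force: [2.0, 1.3, -0.1]
grip_width: 0.0002
```

Request:
servo_tool --rows '[[[-3.8,0,2,0,0,0],[0,0,2.5,0,0,0],[0,0.3,0,0,0,0],[0,0.2,0,0,0,0],[0,0.15,0,0,0,0]]]'

```text
clock: 18.85
position: [0.5549, -0.1207, 0.0353]
tool_rot: [3.14, 0.0, 1.743]
force: [0.4, 0.5, -0.6]
grip_width: 0.0002
```

Request:
servo_tool --rows '[[[0,0.15,0,0,0,0],[0,0.15,0,0,0,0]]]'

```text
clock: 19.1
position: [0.5566, -0.1207, 0.0346]
tool_rot: [-3.141, -0.0, 1.742]
force: [-3.9, -1.6, 2.8]
grip_width: -0.0001
```

Request:
servo_tool --rows '[[[0,0.1,0,0,0,0],[0,0.1,0,0,0,0]]]'

```text
clock: 19.35
position: [0.5588, -0.1205, 0.0343]
tool_rot: [-3.141, 0.0, 1.742]
force: [-5.0, -0.5, 4.7]
grip_width: -0.0003
```

```bash
python3 -c "
from h import *
st()"
```

```text
clk 19.35 frame [ -15.  -115.1] z 0.0343 yawerr deg 0.02 F frame [-4.97  0.3 ] 4.67 q [-0.04  0.73  0.21  1.88 -0.26  0.56  0.52] w -0.0003
```

Request:
servo_tool --rows '[[[0,0.1,0,0,0,0]]]'

```text
clock: 19.48
position: [0.5598, -0.1203, 0.0343]
tool_rot: [-3.141, -0.0, 1.742]
force: [-7.9, -1.1, 4.7]
grip_width: 0.0
```

Request:
servo_tool --rows '[[[0,0.1,0,0,0,0]]]'

```text
clock: 19.6
position: [0.5601, -0.1202, 0.0342]
tool_rot: [-3.14, -0.0, 1.741]
force: [-11.9, -2.0, 8.6]
grip_width: -0.0002
```

Request:
servo_tool --rows '[[[0,0.1,0,0,0,0]]]'

```text
clock: 19.73
position: [0.5603, -0.1202, 0.0341]
tool_rot: [-3.138, -0.001, 1.741]
force: [-17.2, -1.9, 12.0]
grip_width: -0.0002
```

```bash
python3 -c "
from h import *
st()
f=bot.grab_frame('top'); crop(f['image'],200,155,165,125,4.8,'pics/t5.png')
f=bot.grab_frame('scene'); crop(f['image'],195,170,180,105,4.4,'pics/s5.png')
"
```

```text
clk 19.73 frame [ -13.5 -115.1] z 0.0341 yawerr deg -0.0 F frame [-17.23   1.08] 11.98 q [-0.04  0.73  0.21  1.87 -0.26  0.56  0.51] w -0.0002
```

View pics/s5.png

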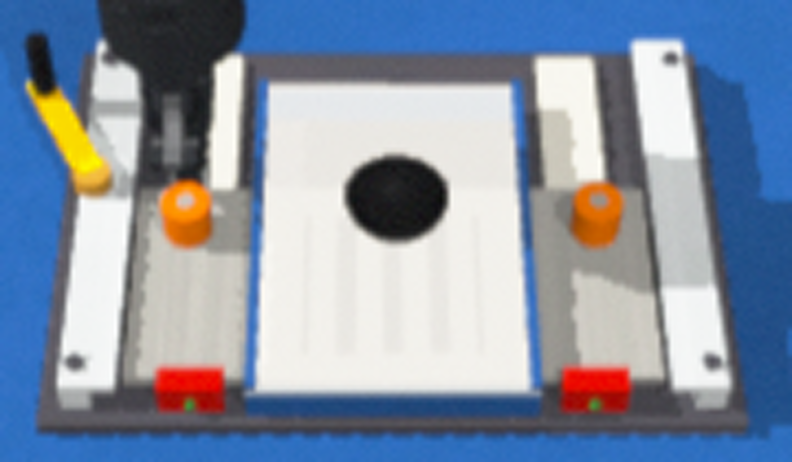

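View pics/t5.png

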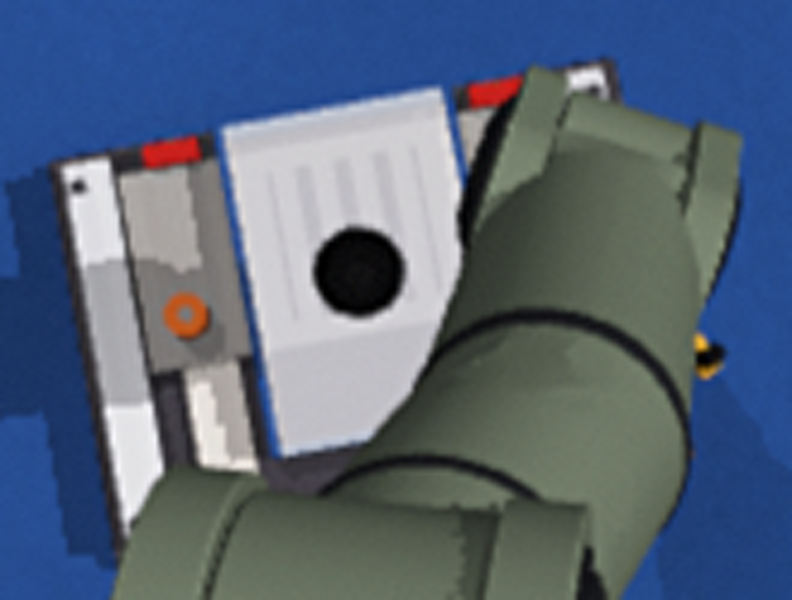

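The force climbed steeply to 17 N, so the right end is on its stop. Both green pins now show on the far faces at (189,405) and (595,405). I'll back off and do the left side.

Request:
servo_tool --rows '[[[0,-1.2,0,0,0,0],[0,-0.2,-2.5,0,0,0],[1,0,-2,0,0,0],[6,0,0,0,0,0],[6,0,0,0,0,0]]]'

```text
clock: 20.45
position: [0.526, 0.008, 0.08]
tool_rot: [3.14, -0.0, 1.741]
force: [1.4, 1.5, -0.0]
grip_width: 0.0003
```

Request:
servo_tool --rows '[[[6,0,0,0,0,0],[3.8,0,2,0,0,0],[0,0,2.5,0,0,0],[0,0.3,0,0,0,0],[0,0.2,0,0,0,0]]]'

```text
clock: 21.08
position: [0.5149, 0.1031, 0.0352]
tool_rot: [3.141, 0.0, 1.741]
force: [-0.3, -0.7, 0.3]
grip_width: -0.0001
```

Request:
servo_tool --rows '[[[0,0.2,0,0,0,0],[0,0.15,0,0,0,0],[0,0.1,0,0,0,0]]]'

```text
clock: 21.45
position: [0.5189, 0.104, 0.0346]
tool_rot: [3.141, -0.0, 1.742]
force: [-0.7, 0.4, 0.5]
grip_width: 0.0
```

```bash
python3 -c "
from h import *
st()
"
```

```text
clk 21.45 frame [-16.2 112.9] z 0.0346 yawerr deg 0.01 F frame [-0.58  0.46] 0.47 q [-0.47  0.69  0.23  1.99 -0.31  0.49  0.15] w 0.0
```

Request:
servo_tool --rows '[[[0,0.1,0,0,0,0],[0,0.1,0,0,0,0]]]'

```text
clock: 21.7
position: [0.5205, 0.1043, 0.0343]
tool_rot: [-3.141, 0.0, 1.742]
force: [-2.1, -0.5, 1.3]
grip_width: 0.0003
```

Request:
servo_tool --rows '[[[0,0.1,0,0,0,0]]]'

```text
clock: 21.82
position: [0.521, 0.1044, 0.0342]
tool_rot: [-3.14, -0.0, 1.742]
force: [-5.3, -0.1, 4.2]
grip_width: -0.0
```

Request:
servo_tool --rows '[[[0,0.05,0,0,0,0]]]'

```text
clock: 21.95
position: [0.5211, 0.1044, 0.0341]
tool_rot: [-3.139, -0.0, 1.742]
force: [-7.7, -1.2, 6.4]
grip_width: 0.0
```

```bash
python3 -c "
from h import *
st()
"
```

```text
clk 21.95 frame [-13.9 112.9] z 0.0341 yawerr deg 0.03 F frame [-7.78  0.11] 6.36 q [-0.47  0.69  0.23  1.99 -0.31  0.5   0.15] w 0.0
```

Request:
servo_tool --rows '[[[0,0.07,0,0,0,0]]]'

```text
clock: 22.08
position: [0.5212, 0.1044, 0.034]
tool_rot: [-3.138, -0.0, 1.742]
force: [-12.0, -2.3, 8.5]
grip_width: -0.0004
```

Request:
servo_tool --rows '[[[0,0.05,0,0,0,0]]]'

```text
clock: 22.2
position: [0.5213, 0.1045, 0.034]
tool_rot: [-3.138, -0.0, 1.742]
force: [-13.9, -2.8, 10.1]
grip_width: -0.0
```

```bash
python3 -c "
from h import *
st()
f=bot.grab_frame('scene'); crop(f['image'],225,245,120,25,6.6,'pics/s6.png')
f,s=wfr(); crop(f['image'],360,190,200,150,4,'pics/w6.png')
"
```

```text
clk 22.20 frame [-13.7 112.9] z 0.0340 yawerr deg 0.03 F frame [-14.17  -0.42] 10.06 q [-0.47  0.7   0.23  1.98 -0.31  0.5   0.15] w -0.0
```

View pics/s6.png

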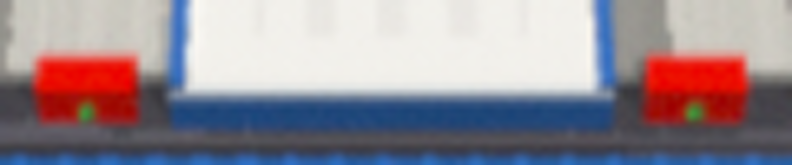

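View pics/w6.png

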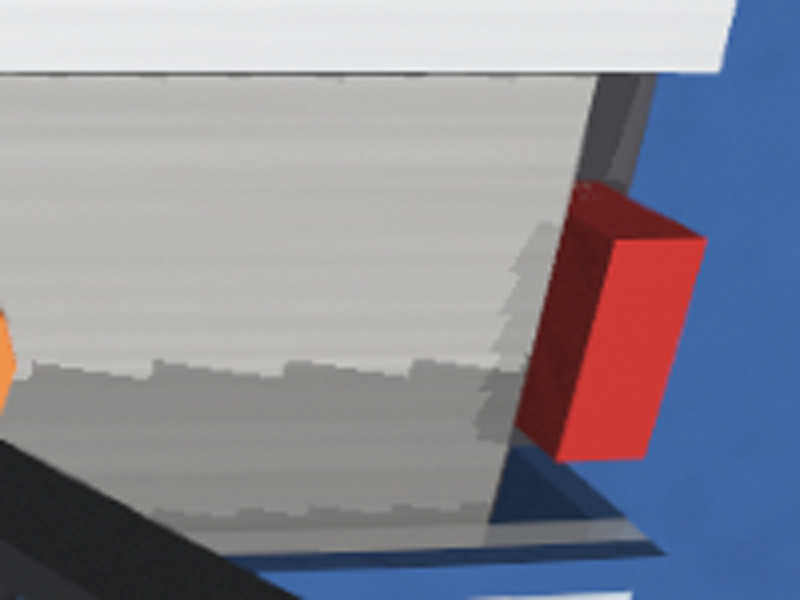

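The left panel edge sits flush against the stop, with no gap. I'll recheck the right with a light touch.

Request:
servo_tool --rows '[[[0,-1.2,0,0,0,0],[0,-0.2,-2.5,0,0,0],[-1,0,-2,0,0,0],[-6,0,0,0,0,0],[-6,0,0,0,0,0]]]'

```text
clock: 22.92
position: [0.5319, -0.0266, 0.0797]
tool_rot: [3.14, 0.0, 1.744]
force: [2.2, 0.2, 0.5]
grip_width: -0.0002
```

Request:
servo_tool --rows '[[[-6,0,0,0,0,0],[-3.8,0,2,0,0,0],[0,0,2.5,0,0,0],[0,0.5,0,0,0,0],[0,0.3,0,0,0,0]]]'

```text
clock: 23.55
position: [0.5569, -0.1203, 0.035]
tool_rot: [3.141, 0.0, 1.743]
force: [1.5, -0.6, 0.3]
grip_width: -0.0002
```

Request:
servo_tool --rows '[[[0,0.2,0,0,0,0],[0,0.1,0,0,0,0]]]'

```text
clock: 23.8
position: [0.5594, -0.12, 0.0349]
tool_rot: [3.141, 0.0, 1.743]
force: [-2.2, -0.4, 2.3]
grip_width: 0.0
```

```bash
python3 -c "
from h import *
st()
"
```

```text
clk 23.80 frame [ -14.2 -114.7] z 0.0349 yawerr deg 0.07 F frame [-2.28  0.01] 2.29 q [-0.04  0.73  0.21  1.88 -0.27  0.56  0.52] w 0.0
```

Request:
servo_tool --rows '[[[0,0.1,0,0,0,0]]]'

```text
clock: 23.92
position: [0.5597, -0.1201, 0.0346]
tool_rot: [-3.141, -0.0, 1.742]
force: [-5.4, -1.3, 4.5]
grip_width: 0.0003
```

Request:
servo_tool --rows '[[[0,0.1,0,0,0,0]]]'

```text
clock: 24.05
position: [0.56, -0.1202, 0.0344]
tool_rot: [-3.14, -0.0, 1.742]
force: [-10.1, -1.4, 10.1]
grip_width: -0.0003
```

```bash
python3 -c "
from h import *
st()
f,s=wfr(); crop(f['image'],360,190,200,150,4,'pics/w7.png');cv2.imwrite('pics/w7f.png',f['image'][:,:,::-1])
"
```

```text
clk 24.05 frame [ -13.7 -115.1] z 0.0344 yawerr deg 0.01 F frame [-10.19   0.33] 10.14 q [-0.04  0.73  0.21  1.88 -0.27  0.56  0.52] w -0.0003
```

View pics/w7f.png

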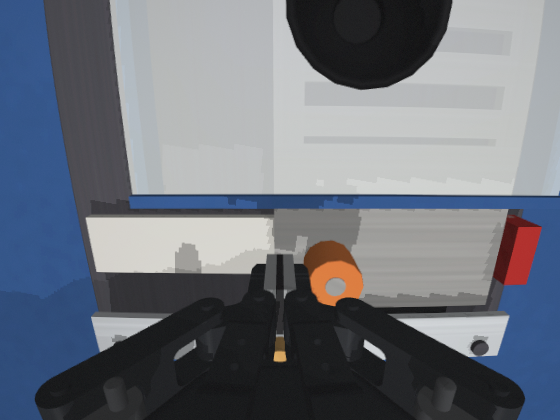

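Both ends are home: the left contact is at fx -13.7 and the right at -13.7, so the panel is square to well under 1 mm. Next is the latch. I'll swing wide around the knob, staying above it.

Request:
servo_tool --rows '[[[0,-1.2,0,0,0,0],[0,0,-5,0,0,0],[0,-2.6,-2.4,0,0,0],[-6,-2.6,0,0,0,0],[-5.7,0,0,0,0,0]]]'

```text
clock: 24.72
position: [0.5175, -0.2447, 0.1091]
tool_rot: [3.141, 0.0, 1.742]
force: [1.2, 0.2, 0.0]
grip_width: 0.0001
```

Request:
servo_tool --rows '[[[0,0,0,0,0,0]]]'

```text
clock: 24.85
position: [0.5178, -0.2481, 0.1086]
tool_rot: [3.141, 0.002, 1.736]
force: [-0.7, 1.5, -0.3]
grip_width: -0.0003
```

```bash
python3 -c "
from h import *
to(-.078,-.232,.062)
f,s=wfr(); cv2.imwrite('pics/w8.png',f['image'][:,:,::-1])
"
```

```text
clk 24.85 frame [ -77.1 -233.9] z 0.1086 yawerr deg -0.29 F frame [-0.39  1.62] -0.29 q [ 0.17  0.62  0.25  1.85 -0.22  0.7   0.71] w -0.0003
tool delta cm [ 0.2  -0.1   4.66]
```

View pics/w8.png

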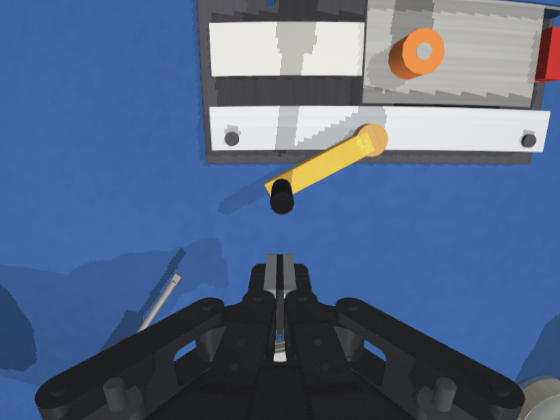

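The knob is at (282,200), in line with the fingers and clear of them. I'll descend and push it towards +y.

Request:
servo_tool --rows '[[[0,0,3,0,0,0],[0,0,1.7,0,0,0],[0.8,0,0,0,0,0],[0.8,0,0,0,0,0],[0.8,0,0,0,0,0]]]'

```text
clock: 25.52
position: [0.5148, -0.2191, 0.0621]
tool_rot: [3.141, 0.0, 1.742]
force: [-1.3, -1.4, 0.6]
grip_width: 0.0001
```

Request:
servo_tool --rows '[[[0.8,0,0,0,0,0],[0.8,0,0,0,0,0],[0.8,0,0,0,0,0]]]'

```text
clock: 25.9
position: [0.5105, -0.1955, 0.0614]
tool_rot: [3.141, 0.0, 1.742]
force: [-0.0, -0.6, 1.2]
grip_width: 0.0
```

Request:
servo_tool --rows '[[[0.8,0,0,0,0,0],[0.8,0,0,0,0,0],[0.7,0,0,0,0,0]]]'

```text
clock: 26.28
position: [0.5065, -0.1729, 0.0613]
tool_rot: [3.141, 0.0, 1.742]
force: [2.6, -0.3, 0.2]
grip_width: -0.0001
```

```bash
python3 -c "
from h import *
st()
f,s=wfr(); cv2.imwrite('pics/w9.png',f['image'][:,:,::-1])
"
```

```text
clk 26.27 frame [ -75.4 -157.9] z 0.0613 yawerr deg 0.04 F frame [ 2.49 -0.78] 0.17 q [ 0.06  0.65  0.22  1.97 -0.26  0.55  0.63] w -0.0001
```

View pics/w9.png

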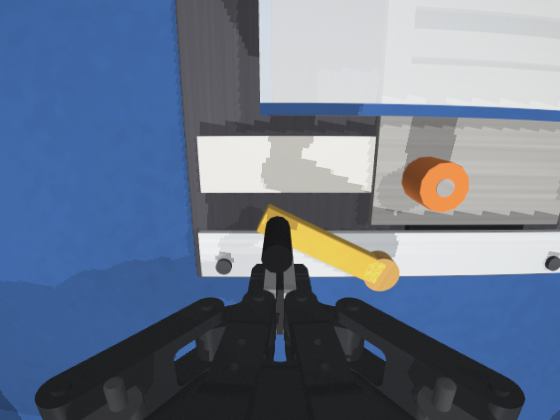

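Latch is past halfway, with the knob at (277,245) in front of the fingers. I'll go round behind it and push away along the arc.

Request:
servo_tool --rows '[[[-0.5,0,0,0,0,0],[0,-2.8,0,0,0,0],[3.0,0,0,0,0,0],[0.3,0.5,0,0,0,0],[0,0,0,0,0,0]]]'

```text
clock: 26.95
position: [0.4797, -0.1501, 0.0614]
tool_rot: [3.141, 0.0, 1.742]
force: [-0.3, -0.2, -0.4]
grip_width: 0.0001
```

```bash
python3 -c "
from h import *
st()
f,s=wfr(); cv2.imwrite('pics/w10.png',f['image'][:,:,::-1])
"
```

```text
clk 26.95 frame [ -97.9 -130.9] z 0.0614 yawerr deg 0.05 F frame [-0.31 -0.18] -0.44 q [ 0.02  0.61  0.22  2.05 -0.27  0.5   0.61] w 0.0001
```

View pics/w10.png

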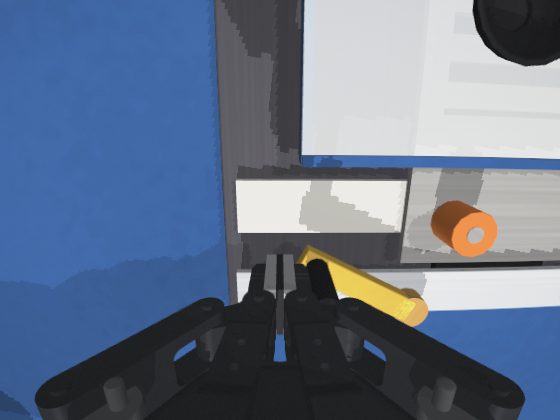

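Request:
servo_tool --rows '[[[0.6,1,0,0,0,0],[0.6,1,0,0,0,0],[0.6,0.9,0,0,0,0],[0.6,0.9,0,0,0,0]]]'

```text
clock: 27.5
position: [0.5064, -0.1145, 0.0599]
tool_rot: [-3.129, -0.01, 1.744]
force: [-28.6, 31.9, 7.8]
grip_width: 0.0001
```

Request:
servo_tool --rows '[[[0.3,0.8,0,0,0,0],[0.3,0.8,0,0,0,0],[0,0.5,0,0,0,0]]]'

```text
clock: 27.88
position: [0.5282, -0.1024, 0.0593]
tool_rot: [-3.132, -0.011, 1.748]
force: [-19.7, 47.8, 2.9]
grip_width: -0.0002
```

```bash
python3 -c "
from h import *
st()
f,s=wfr(); cv2.imwrite('pics/w11.png',f['image'][:,:,::-1])
"
```

```text
clk 27.88 frame [-42.  -92.1] z 0.0593 yawerr deg 0.37 F frame [-11.34  50.47] 2.94 q [-0.08  0.66  0.23  1.95 -0.28  0.57  0.52] w -0.0002
```

View pics/w11.png

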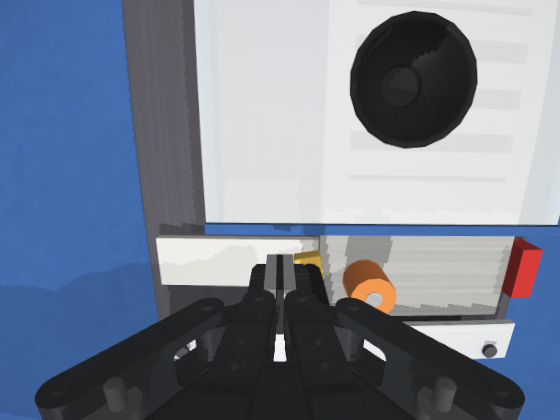

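A side force of 50 N has built up. The knob has slipped to the -y flank of the fingers, so I'm pushing it radially. I'll relieve that first and then lift off.

Request:
servo_tool --rows '[[[1.2,-0.5,0,0,0,0],[0.4,-0.5,0,0,0,0]]]'

```text
clock: 28.18
position: [0.5196, -0.0959, 0.0612]
tool_rot: [3.141, 0.0, 1.742]
force: [0.0, -1.0, -0.1]
grip_width: 0.0002
```

Request:
servo_tool --rows '[[[0,0,-3,0,0,0],[0,0,-3,0,0,0],[0,-5,0,0,0,0],[0,0,0,0,0,0]]]'

```text
clock: 28.68
position: [0.4677, -0.106, 0.1218]
tool_rot: [-3.141, 0.0, 1.739]
force: [0.7, 0.0, 0.2]
grip_width: 0.0003
```

```bash
python3 -c "
from h import *
st()
f,s=wfr(); np.save('w12.npy',f,allow_pickle=True); cv2.imwrite('pics/w12.png',f['image'][:,:,::-1])
f=bot.grab_frame('scene'); crop(f['image'],195,170,180,105,4.4,'pics/s12.png')
"
```

```text
clk 28.68 frame [-102.3  -85.3] z 0.1218 yawerr deg -0.13 F frame [ 0.65 -0.11] 0.18 q [-0.12  0.48  0.29  2.08 -0.23  0.61  0.5 ] w 0.0003
```

View pics/w12.png

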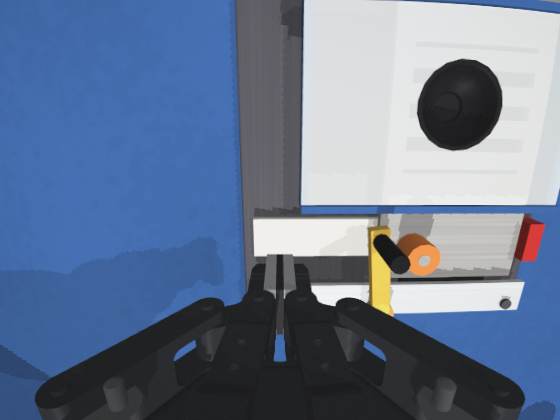

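View pics/s12.png

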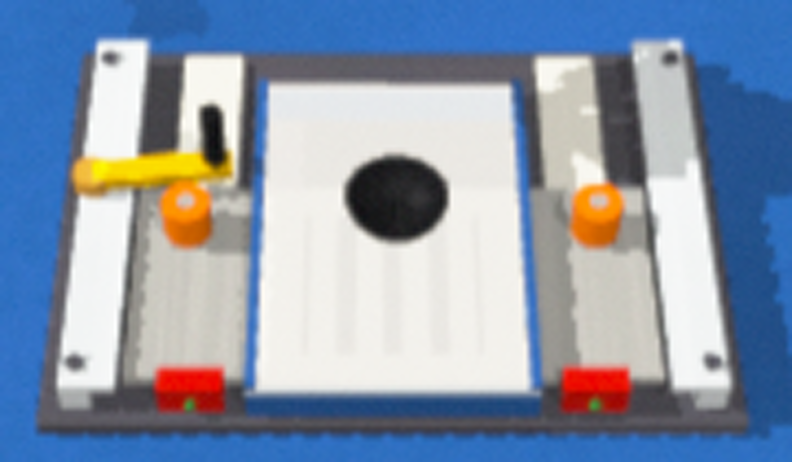

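The panel hasn't moved and the latch is nearly closed. I'll come down squarely behind the knob and finish with a gentle push.

Request:
servo_tool --rows '[[[-2,2.5,0,0,0,0],[0,2,2,0,0,0],[0,0,4,0,0,0],[0,0,0,0,0,0]]]'

```text
clock: 29.28
position: [0.5171, -0.1166, 0.0593]
tool_rot: [-3.138, -0.001, 1.742]
force: [0.7, 0.9, 1.2]
grip_width: -0.0002
```

```bash
python3 -c "
from h import *
st()
f,s=wfr(); cv2.imwrite('pics/w13.png',f['image'][:,:,::-1])
"
```

```text
clk 29.27 frame [ -55.4 -104.2] z 0.0593 yawerr deg 0.03 F frame [0.87 0.8 ] 1.22 q [-0.06  0.65  0.24  1.98 -0.28  0.55  0.54] w -0.0002
```

View pics/w13.png

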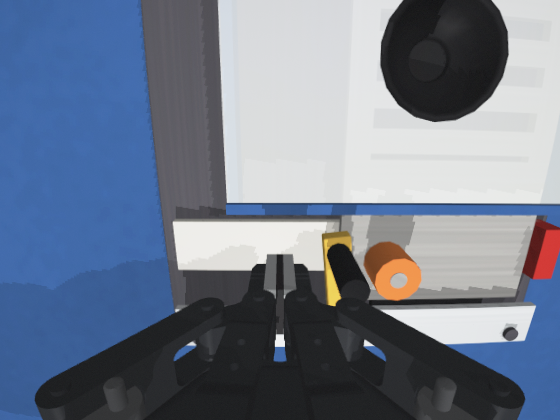

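Request:
servo_tool --rows '[[[0,0.7,0,0,0,0],[0,0.5,0,0,0,0],[0,0.3,0,0,0,0]]]'

```text
clock: 29.7
position: [0.5336, -0.1139, 0.0621]
tool_rot: [3.14, 0.0, 1.742]
force: [-1.5, -0.4, 0.7]
grip_width: -0.0002
```

Request:
servo_tool --rows '[[[0,0.3,0,0,0,0],[0,0.3,0,0,0,0]]]'

```text
clock: 29.95
position: [0.5383, -0.113, 0.0613]
tool_rot: [-3.14, -0.0, 1.742]
force: [-13.5, -1.7, 7.4]
grip_width: 0.0001
```

```bash
python3 -c "
from h import *
st()
"
```

```text
clk 29.95 frame [ -33.9 -104.3] z 0.0613 yawerr deg 0.03 F frame [-13.64   0.61] 7.4 q [-0.08  0.67  0.24  1.93 -0.28  0.58  0.52] w 0.0001
```

Request:
servo_tool --rows '[[[0,-1.5,0,0,0,0],[0,-1.5,-3,0,0,0],[0,0,-6,0,0,0],[0,-6,-4,0,0,0],[0,0,0,0,0,0]]]'

```text
clock: 30.58
position: [0.4557, -0.1281, 0.1883]
tool_rot: [3.138, 0.0, 1.739]
force: [0.2, 0.5, -1.0]
grip_width: -0.0002
```

```bash
python3 -c "
from h import *
st()
f,s=wfr(); np.save('w14.npy',f,allow_pickle=True); crop(f['image'],260,150,300,225,2.6,'pics/w14.png')
f=bot.grab_frame('scene'); np.save('s14.npy',f,allow_pickle=True); crop(f['image'],195,170,180,105,4.4,'pics/s14.png')
"
```

```text
clk 30.57 frame [-117.8 -105.1] z 0.1883 yawerr deg -0.11 F frame [0.24 0.46] -0.99 q [-0.13  0.36  0.35  2.05 -0.18  0.76  0.5 ] w -0.0002
```

View pics/w14.png

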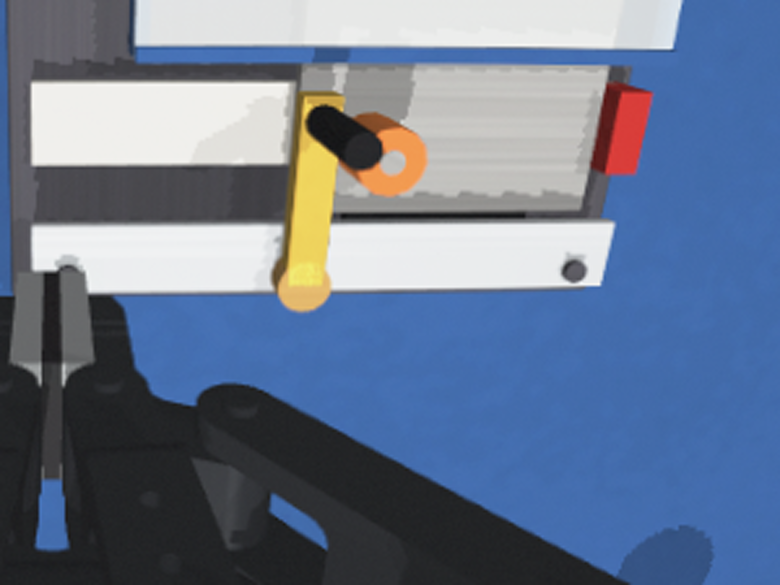

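View pics/s14.png

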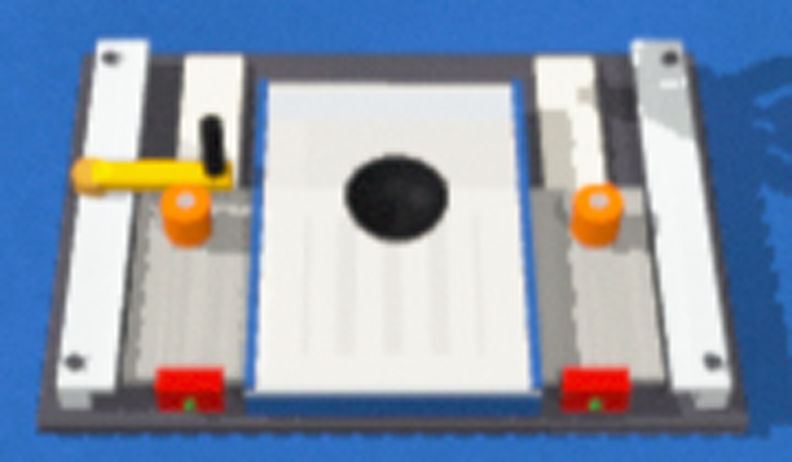

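```bash
python3 - <<'E'
from h import *
f=np.load("w14.npy",allow_pickle=True).item()
c=lambda a,b:((a+.5)/2.6-.5+260,(b+.5)/2.6-.5+150)
g=lambda a,b,z:ray(f,c(a,b),z)[:2]
R0,R1=g(32,224,.032),g(613,222,.032); d=R1-R0; print("rail dir",np.arctan2(d[1],d[0]))
for p,q in (((343,97),(330,280)),((303,97),(290,262))):
    e=g(*p,.044)-g(*q,.044); print("arm angle rad (pi=closed)",np.pi/2+np.arctan2(e[1],e[0])-np.arctan2(d[1],d[0]), )
print("knob",w2f(g(363,152,.086))*1000,"pivot",w2f(g(304,285,.044))*1000,"roller",w2f(g(393,163,.05))*1000,"screws",w2f(g(574,268,.035))*1000)
s=np.load("s14.npy",allow_pickle=True).item(); s0=np.load("scene0.npy",allow_pickle=True).item()
b,_=blobs(s["image"],(8,150,120),(17,255,255)); print(b)
k=lambda a,b:((a+.5)/4.4-.5+195,(b+.5)/4.4-.5+170)
for p in ((186,201),(598,200)): print("roller scene",w2f(ray(s,k(*p),.05))*1000)
# panel far edge / arm edges in scene
e=ray(s,k(232,187),.034)[:2]-ray(s,k(100,187),.034)[:2]; print("arm scene",np.pi/2+np.arctan2(e[1],e[0])-TH)
E
```

```text
rail dir 0.16695118420526298
arm angle rad (pi=closed) 3.1859824254860123
arm angle rad (pi=closed) 3.162308057678809
knob [ -14.30005791 -100.78338161] pivot [ -14.10022021 -169.48703376] roller [  13.30103187 -115.67740483] screws [ 107.36250387 -167.68011399]
[([232, 213, 11, 13, 98], [237.71, 219.71]), ([325, 212, 12, 14, 112], [330.07, 219.07])]
roller scene [  15.72116344 -113.38896261]
roller scene [ 14.90522828 115.47094943]
arm scene 3.1420722832021104
```

```bash
python3 -c "
from h import *
st(); print(bot.job_done())"
```

```text
clk 30.68 frame [-115.7 -104.4] z 0.1864 yawerr deg 0.02 F frame [1.14 0.44] -0.36 q [-0.13  0.37  0.35  2.05 -0.18  0.76  0.5 ] w 0.0001
the job is handed in; nothing more can be done
None
```

I worked the panel in with alternating pushes at the two rollers, swung the latch closed behind the right roller, backed off and handed the job in at 30.7 s. No verdict was reported.

**Panel:** The last contacts were at the same travel on both sides (TCP fixture x = -13.7 mm). The scene view then put the rollers at about 15.7 mm (right) and 14.9 mm (left). Both green pins show through the far faces of the stops, but I could not measure their travel directly.

**Latch:** It came up hard against its stop. The images give an arm angle of 3.14 to 3.19 rad, so it is closed.

**Forces:**
- **Panel pushes:** These mostly took 2 to 5 N. At the right stop the force climbed to 17 N along the travel plus 12 N vertical, about 21 N in total. That is under the 25 N limit but higher than I wanted.
- **Latch swing:** The knob slipped to the side of the fingers, and the sideways load on the wrist read about 50 N until I relieved it. I took this as finger-to-knob contact, not the arm or gripper body, and it was below the 120 N wrist limit. I could not confirm that it stayed clear of the 40 N body limit.

**Other items:** The dish looked unmoved in the last scene picture. I did not re-check the bottle, bin, blanks, screwdriver or die at the end.

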